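# Square up the slumped drives and lock their bookend

## Task

The ceramic bookend has slipped back along its track and the four drives have slumped against it: push it with a fingertip until the drives stand upright and close together again. Then lock it there: with a fingertip against one wing at a time, stroke after stroke, spin the wing nut on its foot clockwise (seen from above) until it is screwed fully down. Never take the nut between the fingers, do not touch the drives themselves, and leave the storage case, the power switch and the screwdriver as they are.

Things in the scene. Friction and masses are not known exactly. Their poses are not given: they have to be found in the camera images.
- cubby: Walnut cubby, open at top and front, fixed. Origin: underside of the floor on the track's line; x to its low back rail, y along the row of drives to its left end wall, z up. Floor top at z 12 mm (x +-100, y -226 to 134). End walls: tops at z 97 mm, inner faces at y 118 and -210 mm. Back rail: z up to 38 mm, x 88 to 100 mm. The bookend slides along y at x = 0.
- bookend (a joint): How far (m) the bookend stands back (to cubby -y) from where the four drives are upright and tight between it and the left end wall: 0 = snug (start 0.028 to 0.036). It slides to cubby +y with about 7 N of friction plus 15 N per m/s and stays where it is left; once the drives are tight the push meets a hard stop. It cannot turn or lift off.
- push_face (a point): Middle of the plain vertical back (cubby -y side) of the bookend's white ceramic slab, at cubby z 70 mm; axes parallel to the cubby's. Push here to cubby +y. The slab is 120 mm wide (x, round shoulders), 24 mm thick (y), its top at cubby z 92 mm. A 4 mm steel foot, 60 mm wide, reaches 86 mm behind it (-y) and carries the nut.
- nut_seat (a point): Top of the washer on the bookend's foot, on the axis of the upright stud, where the nut ends up seated; axes parallel to the cubby's. 36 mm to -y of the slab's back face, at cubby z 18 mm; travels with the bookend. The 10 mm stud ends 26 mm above this point.
- nut (a point): Centre of the brass wing nut's underside, turning with it; x runs along the two wings, z up the stud. Hub 19 mm across, 16 mm high. The wings are upright round ears at +x and -x, 5 mm thick, from radius 8 to 30 mm (widest at height 19 mm); tops 30 mm and lower rims 8 mm above the underside.
- nut_flange: The wing nut as a whole (base flange 21 mm across, with hub and wings); origin at its underside on the stud axis. Axes parallel to the cubby's: it rises and falls with the thread but this frame does not turn.
- wing_nut (a joint): Turn of the wing nut (rad): 0 = screwed fully down, a dead stop; positive = unscrewed, counter-clockwise from above (start 6.5 to 9.5, at most 16). One wing points 60 degrees + this angle from cubby x towards cubby y, the other opposite. Sinks 1.5 mm a turn; takes about 0.025 N m (1 to 2 N on a wing); stays where it is left.
- drive1: Slim aluminium drive, silver, 112 x 12 x 72 mm (x, y, z), about 0.16 kg, loose, one of four in a row on their long edges (order varies). Origin: centre of its lower edge; z points to its upper edge, vertical when upright. At the start all lean 0.35 to 0.5 rad towards the bookend.
- drive2: Slim aluminium drive, graphite, 112 x 12 x 72 mm (x, y, z), about 0.16 kg, loose, one of four in a row on their long edges (order varies). Origin: centre of its lower edge; z points to its upper edge, vertical when upright. At the start all lean 0.35 to 0.5 rad towards the bookend.
- drive3: Slim aluminium drive, silver, 112 x 12 x 72 mm (x, y, z), about 0.16 kg, loose, one of four in a row on their long edges (order varies). Origin: centre of its lower edge; z points to its upper edge, vertical when upright. At the start all lean 0.35 to 0.5 rad towards the bookend.
- drive4: Slim aluminium drive, graphite, 112 x 12 x 72 mm (x, y, z), about 0.16 kg, loose, one of four in a row on their long edges (order varies). Origin: centre of its lower edge; z points to its upper edge, vertical when upright. At the start all lean 0.35 to 0.5 rad towards the bookend.
- storage_case: Clear polycarbonate storage case with a steel spring clip, 80 x 62 x 30 mm, loose, on the cubby floor near the right end wall. Origin: centre of its underside. Leave alone.
- power_block: Black power block, 78 x 52 x 30 mm, fixed on the cubby floor near the right end wall, with a green plastic toggle switch on top (tip 57 mm above the cubby floor). Origin: centre of its underside.
- toggle (a joint): Green toggle switch: 0 = as found, 0.7 = thrown over. Leave at 0.
- screwdriver: Screwdriver, 150 mm long, lying on the table in front of the cubby, loose. Origin: underside of its middle, x along it. Leave alone.
There are look-alikes about, which are no part of the job. Leave any turquoise or yellow look-alike of the drive2 alone.

How it is judged:
On the way, in this order (a step that is already met when the one before it is completed fails the run):
1. the bookend has been pushed up and all four drives stand upright (angle between each of drive1, drive2, drive3, drive4's own z axis and vertical below 0.06 rad and value of joint bookend below 0.005 m), for 0.3 s.
2. the wing nut is screwed fully down (value of joint wing_nut below 0.15 rad), for 0.2 s.
At the end, for the whole second after the job is handed in: All four drives stand on the cubby floor within 0.06 rad (3.4 degrees) of upright and at rest, the bookend is within 5 mm of snug, and the wing nut is within 0.15 rad (9 degrees) of fully down (all of step 1 and value of joint wing_nut below 0.15 rad and linear speed of each of drive1, drive2, drive3, drive4 below 0.02 m/s and height (world z) of each of drive1, drive2, drive3, drive4 below 0.03 m); the robot touches nothing.
It fails at once if the nut or a wing was gripped or straddled: the grasp point came within 5 mm of the wings' plane, below 40 mm over the nut's underside, while the fingers touched the nut (contact force between the fingers and nut_flange above 0.5 N and y of the grasp point in the frame of nut between -0.005 and 0.005 m and x of the grasp point in the frame of nut between -0.038 and 0.038 m and z of the grasp point in the frame of nut below 0.04 m).
It fails at once if the robot touched a drive (contact force between any of the fingers, the arm and drive1 above 1 N or contact force between any of the fingers, the arm and drive2 above 1 N or contact force between any of the fingers, the arm and drive3 above 1 N or contact force between any of the fingers, the arm and drive4 above 1 N).
It fails at once if a drive was lifted off the cubby floor (height (world z) of any of drive1, drive2, drive3, drive4 above 0.035 m).
It fails at once if the storage case or the screwdriver was shifted by more than 15 mm (distance of any of storage_case, screwdriver from where it was at the start of the episode above 0.015 m).
It fails at once if the power switch was thrown (value of joint toggle above 0.35 rad).
It also fails if it takes over 72 s, if anything falls off the work surface, if the arm or the gripper's body presses on something with over 40 N, if the wrist force passes 120 N, or if a joint passes its speed limit or range.

## Robot

A 7-joint arm with a two-finger parallel gripper is mounted at the origin on the work surface. World frame = base frame: x ahead of the robot, y to its left, z up, the work surface at z = 0. Lengths are in m, angles in rad, forces in N, time in s.
With the tool pointing down it reaches from about 0.425 to 0.875 m from the base axis. Payload 8.4 kg.
Tool frame: the origin (TCP) lies at the very end of the fingers, on their centre line; the grasp point (between the pads) lies 19 mm behind it (env.tcp_to_grasp is the distance from the TCP to the grasp point, in m); x points along the fingers, y is the direction in which the jaws open and shut, and the axes are right-handed (so a half turn about x gives the same grasp; the last joint's range is limited). The gripper opens to 87 mm and grips with 3 to 60 N. Pads are 19 mm wide; open, the fingers measure 117 mm over their backs; the gripper's body (75 mm by 190 mm) begins 51 mm behind the grasp point.
Start: joints at [-1.239, 0.333, 0.04, 1.465, -0.013, 1.343, -0.059], TCP at [0.271, 0.591, 0.223] pointing down, gripper open.
Joint ranges: [-2.58, 2.58], [-0.38, 2.09], [-1.3, 1.39], [0.25, 2.4], [-1.5, 4.64], [0.08, 2.09], [-2.65, 2.65]. Speed limits (rad/s): [2.22, 2.22, 2.79, 2.79, 3.14, 3.14, 3.14].

## Interface

Orientations are given as a unit quaternion [x, y, z, w].
In Python, from plant import env gives the robot as it stands.
- The arm moves only by the shell command python3 -m jog 'ROWS' [FORCE]. ROWS is JSON, a list of rows, each an object of numbers: "ax", "ay", "az": the turn, a rotation vector about the world's x, y, z in degrees; "x", "y", "z": the shift along the world's x, y, z in m; "claw": the finger opening in m, from 0 to 0.087. In form: [{"ax": .., "ay": .., "az": .., "x": .., "y": .., "z": .., "claw": ..}, ...]. A call has 1 to 12 rows; each row is the pose to reach, as a shift and turn from the pose measured when the call began; what a row does not reach only later rows make up. A row lasts 1/12 s, in which the tool goes at most 41.7 mm and 7.16 degrees, less where a joint would pass 70% of its speed; a pose out of reach is approached as far as the arm can. A call with a gripper value outside its range is refused whole. The fingers move at their own pace and stop on an object; FORCE is the grip in N (left out, the last holds). Time passes only in rows, so rows that repeat a pose let the fingers close. It gives the time, the measured TCP pose, the force and the opening at its end, in the units of the state.
- env.get_obs(): the state, without advancing time (a new reading comes with each control period).
- env.read_camera(name): name is "side" or "top" or "wrist"; returns a dict with "color" (400x640x3 uint8, red, green, blue), "vertical_fov" (degrees; the focal length in pixels is half the picture's height over the tangent of half this angle, whatever the lens; pixels are square), "cx", "cy" (the principal point, pixels), "k1" (the pictures are not rectified: a ray, as slopes to the right and down, at radius r is drawn at 1 + k1 r^2 times it, then the intrinsics apply), "world_from_camera" (4x4, takes a point from camera to world coordinates); the wrist camera has in their place "hand_eye" (4x4, takes a point from camera to tool coordinates, whose origin is the TCP and whose axes are the tool frame's). Camera axes: x right, y down, z forward; pixel columns grow to the right and rows downward; lengths in m; the calibration is good to about 2 mm. A picture is of the moment at which its call begins: read the wrist's pose just before it. There is no depth.
- env.close_job(): hands the job in, once; it reports no verdict.
The state is a dict: "time": time; "qpos": joint angles; "joint_velocities": joint speeds; "joint_efforts": joint torques, N m; "ee_pos": TCP position; "tcp_rot": TCP orientation; "force": force on the tool from outside, world axes, zero at the start; "wrist_torque": the same for the moment, N m; "opening": finger opening in m.
Only numpy, scipy, OpenCV 4.12 (cv2) and the standard library are available. Lean on these libraries where they do the work, as an engineer would, in place of code of your own. Each camera call takes 0.05 s, during which the arm holds its last target.

## Working session

There is one attempt and no reset: what is moved stays moved. The work goes in short steps, Python scripts to look and compute and a shell command to move; the robot and the scene stay as the last step left them, time stands still between calls to the robot, and variables do not carry over. Pictures are saved under pics/ and viewed, and the job is handed in when it is done.

```bash
ls; mkdir -p pics; cat > h.py <<'E'
import numpy as np, cv2
from plant import env
def snap(name,fn):
    o=env.get_obs(); d=env.read_camera(name)
    cv2.imwrite('pics/'+fn,d['color'][:,:,::-1]); 
    return o,d
E
python3 - <<'E'
from h import *
for n in ['side','top','wrist']:
    o,d=snap(n,n+'0.png'); print(n,{k:(np.round(v,4).tolist() if not np.isscalar(v) else v) for k,v in d.items() if k!='color'})
print(o)
E
```

```text
pics
side {'vertical_fov': 52.505601700294996, 'cx': 314.33125414437126, 'cy': 201.2365824823681, 'k1': -0.08325402585623473, 'world_from_camera': [[0.7973, -0.4218, 0.4319, 0.1435], [-0.6035, -0.5724, 0.5551, -0.3873], [0.0131, -0.7032, -0.7109, 0.6396], [0.0, 0.0, 0.0, 1.0]]}
top {'vertical_fov': 51.985104269908575, 'cx': 317.72740834151165, 'cy': 204.41220725183214, 'k1': -0.06464443328068403, 'world_from_camera': [[0.076, -0.9743, 0.212, 0.3306], [-0.9971, -0.0755, 0.0102, 0.0743], [0.0061, -0.2122, -0.9772, 0.8663], [0.0, 0.0, 0.0, 1.0]]}
wrist {'vertical_fov': 70.35818309243155, 'cx': 324.50934991882565, 'cy': 199.21176469536107, 'k1': 0.006437348757473142, 'hand_eye': [[-0.0019, -0.2994, 0.9541, -0.1633], [1.0, -0.0002, 0.0019, -0.0004], [-0.0003, 0.9541, 0.2994, -0.082], [0.0, 0.0, 0.0, 1.0]]}
{'time': 0.1, 'qpos': array([-1.23920487,  0.333825  ,  0.03989324,  1.46618747, -0.0133732 ,
        1.34327417, -0.05847935]), 'joint_velocities': array([-8.41060441e-04, -3.01614558e-03, -9.13410820e-04, -2.20030136e-03,
        2.45209010e-03, -6.87161623e-05, -9.86335361e-04]), 'joint_efforts': array([ 4.74274450e-03, -6.57811618e+01,  1.33994803e+00, -4.04710329e+01,
       -5.99682285e-02,  4.10188024e-02,  6.90393449e-05]), 'ee_pos': array([0.27130269, 0.59021429, 0.22175607]), 'tcp_rot': array([ 0.15063441,  0.69082961, -0.15163646,  0.69070262]), 'force': array([0.37266489, 0.85365086, 1.08348602]), 'wrist_torque': array([-0.04391973, -0.00932452, -0.00734949]), 'opening': 0.08647884369255143}
```

View pics/side0.png

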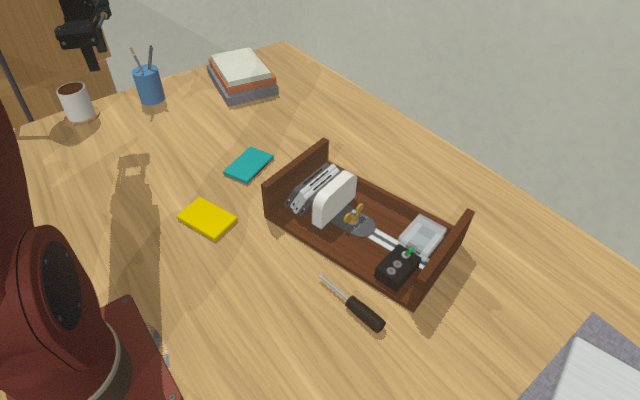

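View pics/top0.png

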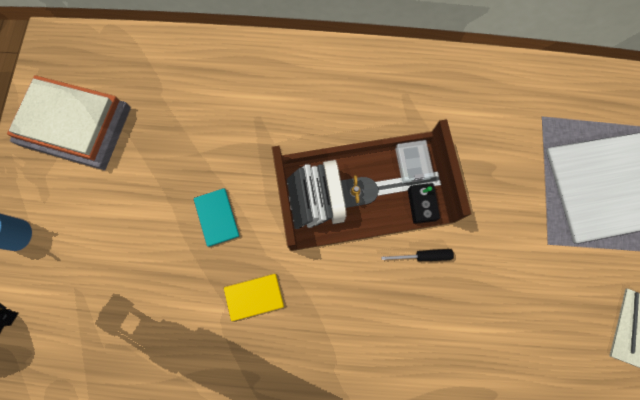

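View pics/wrist0.png

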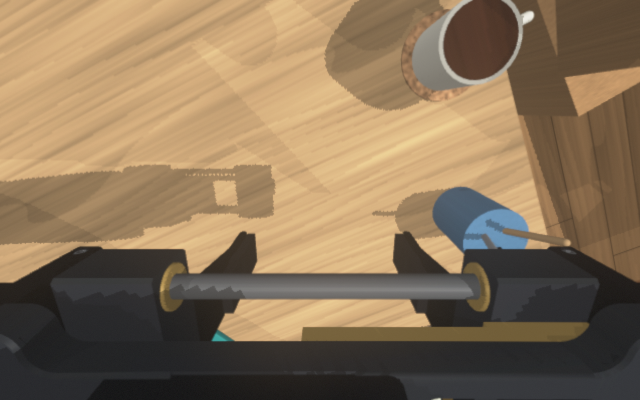

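```bash
python3 - <<'E'
import cv2
a=cv2.imread('pics/top0.png')[110:260,260:480]; cv2.imwrite('pics/top0z.png',cv2.resize(a,None,fx=3.6,fy=3.6,interpolation=cv2.INTER_CUBIC))
a=cv2.imread('pics/side0.png')[130:310,255:480]; cv2.imwrite('pics/side0z.png',cv2.resize(a,None,fx=3.3,fy=3.3,interpolation=cv2.INTER_CUBIC))
E
```

```text
(no output)
```

View pics/top0z.png

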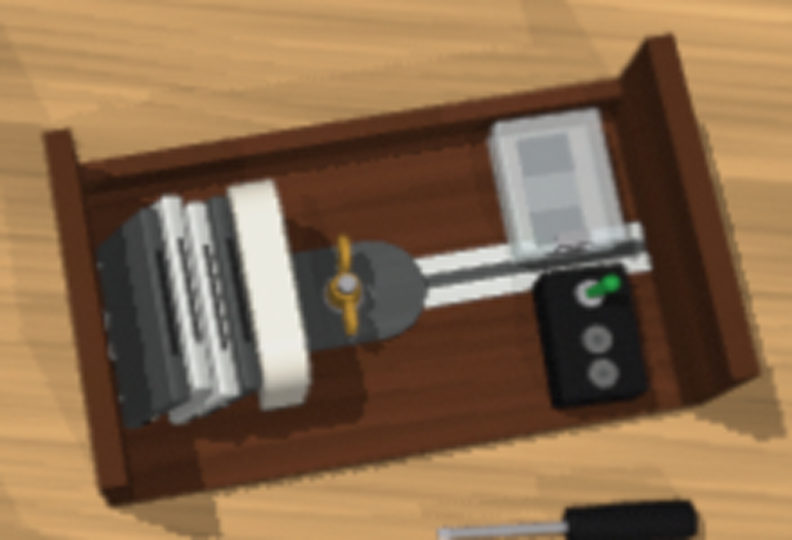

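View pics/side0z.png

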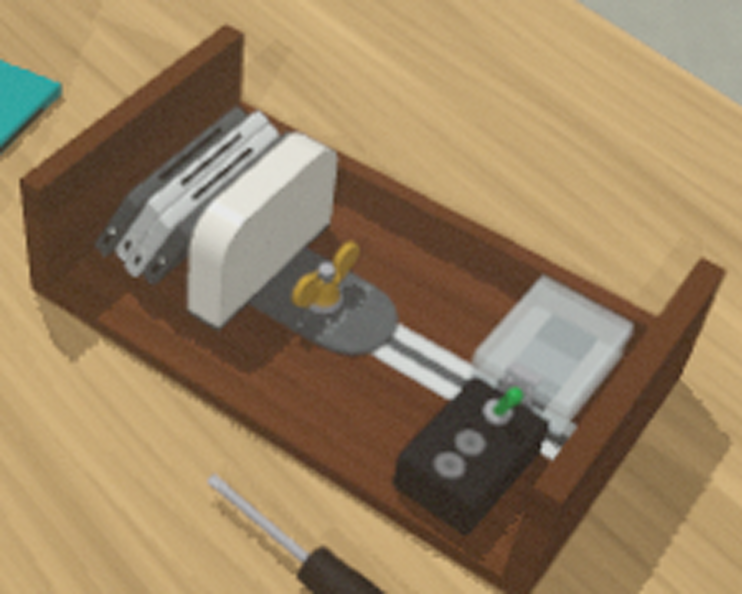

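```bash
cat >> h.py <<'E'
CAL={}
def cal(n):
    if n not in CAL:
        import pickle,os
        if os.path.exists('cal.pkl'): CAL.update(pickle.load(open('cal.pkl','rb')))
        else:
            for m in ['side','top']:
                d=env.read_camera(m); d.pop('color'); CAL[m]=d
            pickle.dump(CAL,open('cal.pkl','wb'))
    return CAL[n]
def intr(d):
    f=200/np.tan(np.radians(d['vertical_fov']/2)); return f
def proj(d,P,T=None):
    T=d['world_from_camera'] if T is None else T
    P=np.atleast_2d(P); q=(P-T[:3,3])@T[:3,:3]
    s=q[:,:2]/q[:,2:]; r2=(s**2).sum(1,keepdims=True)
    return s*(1+d['k1']*r2)*intr(d)+[d['cx'],d['cy']]
def ray(d,uv,T=None):
    T=d['world_from_camera'] if T is None else T
    f=intr(d); p=(np.array(uv,float)-[d['cx'],d['cy']])/f; s=p.copy()
    for _ in range(20): s=p/(1+d['k1']*(s@s))
    v=T[:3,:3]@np.array([s[0],s[1],1]); return T[:3,3],v
def onz(d,uv,z,T=None):
    o,v=ray(d,uv,T); return o+v*(z-o[2])/v[2]
def cub2w(c,P):
    P=np.atleast_2d(P).astype(float); a=c[2]; R=np.array([[np.cos(a),-np.sin(a),0],[np.sin(a),np.cos(a),0],[0,0,1]])
    return P@R.T+[c[0],c[1],0]
def w2cub(c,P):
    P=np.atleast_2d(P).astype(float)-[c[0],c[1],0]; a=c[2]; R=np.array([[np.cos(a),-np.sin(a),0],[np.sin(a),np.cos(a),0],[0,0,1]])
    return P@R
E
python3 - <<'E'
from h import *
from scipy.optimize import least_squares
t=lambda u,v:(u/3.6+260,v/3.6+110); s=lambda u,v:(u/3.3+255,v/3.3+130)
obs=[('top',(.1,.134,.097),t(43,132)),('top',(.1,.118,.097),t(69,130)),('top',(-.1,.134,.097),t(103,492)),
('top',(.1,-.226,.097),t(673,35)),('top',(.1,-.210,.097),t(649,38)),('top',(-.1,-.226,.097),t(759,374)),
('side',(.1,.134,.097),s(225,26)),('side',(.1,.118,.097),s(243,37)),('side',(-.1,.134,.097),s(22,180)),('side',(-.1,.118,.097),s(38,189)),('side',(.1,-.226,.097),s(723,270)),('side',(.1,-.21,.097),s(703,260)),('side',(-.1,.134,0),s(35,287))]
f=lambda c:np.concatenate([proj(cal(n),cub2w(c,P))[0]-uv for n,P,uv in obs])
r=least_squares(f,[.6,.0,0],loss='soft_l1'); print(r.x,np.degrees(r.x[2])); print(np.round(f(r.x).reshape(-1,2),1))
np.save('c.npy',r.x); c=r.x
# slab top back edge, stud top
for n,uv in [('top',t(348,283)),('side',s(327,270))]:
    print('stud',w2cub(c,onz(cal(n),uv,.044)))
for n,uvs in [('top',[t(270,183),t(306,380)]),('side',[s(335,150),s(215,235)])]:
    for uv in uvs: print('slab back top',w2cub(c,onz(cal(n),uv,.092)))
for n,uvs in [('top',[t(344,238),t(350,332)]),('side',[s(347,243),s(303,305)])]:
    for uv in uvs: print('wings',w2cub(c,onz(cal(n),uv,.045)))
E
```

```text
[0.54394035 0.02841161 0.2449313 ] 14.033529535086291
[[-0.4 -0.6]
 [ 0.4 -1.3]
 [-1.7 -1.3]
 [ 0.2 -1. ]
 [-0.7 -0.7]
 [ 0.6  0. ]
 [-0.1  0.3]
 [ 0.2 -0.3]
 [-1.4  0.8]
 [-0.3  1.6]
 [ 0.9  1.4]
 [-0.9  0.5]
 [-1.6  1.7]]
stud [[-0.0011291  -0.02382338  0.044     ]]
stud [[ 0.00232081 -0.02348605  0.044     ]]
slab back top [[0.05040084 0.01482455 0.092     ]]
slab back top [[-0.06126169  0.01537841  0.092     ]]
slab back top [[0.04932124 0.00808881 0.092     ]]
slab back top [[-0.0557183   0.01948173  0.092     ]]
wings [[ 0.02542175 -0.02645966  0.045     ]]
wings [[-0.02989758 -0.01937457  0.045     ]]
wings [[ 0.02844689 -0.02036628  0.045     ]]
wings [[-0.0311491  -0.02931258  0.045     ]]
```

```bash
python3 - <<'E'
from h import *
from scipy.spatial.transform import Rotation as R
o=env.get_obs(); M=R.from_quat(o['tcp_rot']).as_matrix(); print(M.round(3)); print(np.degrees(np.arctan2(M[1,1],M[0,1])))
c=np.load('c.npy')
for P in [(0,-.01,.06),(0,.04,.06),(0,-.023,.04),(0,.01,.04)]: print(P,cub2w(c,P))
E
```

```text
[[-0.     0.418  0.909]
 [-0.001  0.909 -0.418]
 [-1.    -0.001  0.   ]]
65.31391026734129
(0, -0.01, 0.06) [[0.54636525 0.01871007 0.06      ]]
(0, 0.04, 0.06) [[0.53424076 0.06721777 0.06      ]]
(0, -0.023, 0.04) [[0.54951761 0.00609807 0.04      ]]
(0, 0.01, 0.04) [[0.54151545 0.03811315 0.04      ]]
```

```bash
python3 -m jog '[{"z":0.04,"claw":0},{"x":0.02,"y":-0.04,"z":0.08,"az":-5,"claw":0},{"x":0.04,"y":-0.08,"z":0.08,"az":-10,"claw":0},{"x":0.06,"y":-0.115,"z":0.08,"az":-15,"claw":0},{"x":0.08,"y":-0.15,"z":0.08,"az":-20,"claw":0},{"x":0.1,"y":-0.185,"z":0.08,"az":-25,"claw":0},{"x":0.12,"y":-0.22,"z":0.08,"az":-30,"claw":0},{"x":0.14,"y":-0.255,"z":0.08,"az":-35,"claw":0},{"x":0.16,"y":-0.29,"z":0.08,"az":-40,"claw":0},{"x":0.18,"y":-0.325,"z":0.08,"az":-45,"claw":0},{"x":0.2,"y":-0.36,"z":0.08,"az":-51,"claw":0},{"x":0.21,"y":-0.39,"z":0.08,"az":-51,"claw":0}]'; python3 -m jog '[{"x":0.02,"y":-0.035,"z":-0.02},{"x":0.035,"y":-0.07,"z":-0.03},{"x":0.05,"y":-0.105,"z":-0.04},{"x":0.06,"y":-0.14,"z":-0.05},{"x":0.065,"y":-0.175,"z":-0.06},{"x":0.065,"y":-0.18,"z":-0.06},{"x":0.065,"y":-0.18,"z":-0.06}]'
python3 - <<'E'
from h import *
from scipy.spatial.transform import Rotation as R
o,d=snap('wrist','w1.png'); c=np.load('c.npy'); M=R.from_quat(o['tcp_rot']).as_matrix(); print(o['time'],o['ee_pos'],w2cub(c,o['ee_pos']),np.degrees(np.arctan2(M[1,1],M[0,1])),np.degrees(c[2]),o['opening'],o['qpos'],o['force'])
E
```

```text
0.25 [0.27139543 0.5903743  0.22212242] [[-0.12814039  0.61127967  0.22212242]] 65.31391026734129 14.033529535086291 0.08737235672492252 [-1.23917815  0.3335599   0.03990192  1.46578949 -0.01334861  1.3433197
 -0.05850943] [-0.03890882 -0.11170904  0.16230562]invalid input
invalid input
```

View pics/w1.png

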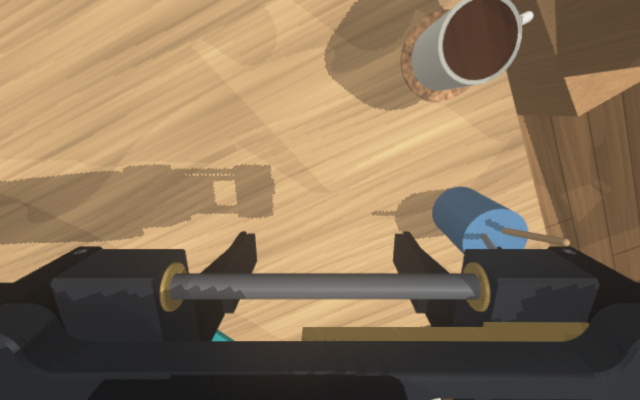

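The jog refused the rows and the wrist picture is unchanged (mug at 480,40). I'll give every key in every row.

```bash
python3 -m jog '[{"ax":0,"ay":0,"az":0,"x":0,"y":0,"z":0.04,"claw":0},{"ax":0,"ay":0,"az":-5,"x":0.02,"y":-0.035,"z":0.06,"claw":0},{"ax":0,"ay":0,"az":-10,"x":0.04,"y":-0.07,"z":0.08,"claw":0},{"ax":0,"ay":0,"az":-15,"x":0.06,"y":-0.105,"z":0.08,"claw":0},{"ax":0,"ay":0,"az":-20,"x":0.08,"y":-0.14,"z":0.08,"claw":0},{"ax":0,"ay":0,"az":-25,"x":0.1,"y":-0.175,"z":0.08,"claw":0},{"ax":0,"ay":0,"az":-30,"x":0.12,"y":-0.21,"z":0.08,"claw":0},{"ax":0,"ay":0,"az":-35,"x":0.14,"y":-0.245,"z":0.08,"claw":0},{"ax":0,"ay":0,"az":-40,"x":0.16,"y":-0.28,"z":0.08,"claw":0},{"ax":0,"ay":0,"az":-45,"x":0.18,"y":-0.315,"z":0.08,"claw":0},{"ax":0,"ay":0,"az":-51,"x":0.2,"y":-0.35,"z":0.08,"claw":0},{"ax":0,"ay":0,"az":-51,"x":0.21,"y":-0.38,"z":0.08,"claw":0}]'
```

```text
time: 1.3
ee_pos: [0.4831, 0.2072, 0.3024]
tcp_rot: [0.436, 0.556, -0.436, 0.557]
force: [0.2, 0.5, -0.5]
opening: 0.0149
```

```bash
python3 -m jog '[{"ax":0,"ay":0,"az":0,"x":0.012,"y":-0.035,"z":-0.01,"claw":0},{"ax":0,"ay":0,"az":0,"x":0.024,"y":-0.07,"z":-0.03,"claw":0},{"ax":0,"ay":0,"az":0,"x":0.036,"y":-0.1,"z":-0.05,"claw":0},{"ax":0,"ay":0,"az":0,"x":0.048,"y":-0.135,"z":-0.07,"claw":0},{"ax":0,"ay":0,"az":0,"x":0.058,"y":-0.165,"z":-0.09,"claw":0},{"ax":0,"ay":0,"az":0,"x":0.064,"y":-0.19,"z":-0.1,"claw":0},{"ax":0,"ay":0,"az":0,"x":0.064,"y":-0.19,"z":-0.1,"claw":0},{"ax":0,"ay":0,"az":0,"x":0.064,"y":-0.19,"z":-0.1,"claw":0}]'
python3 - <<'E'
from h import *
from scipy.spatial.transform import Rotation as R
o,d=snap('wrist','w2.png'); c=np.load('c.npy'); M=R.from_quat(o['tcp_rot']).as_matrix(); print(o['time'],o['ee_pos'],w2cub(c,o['ee_pos']),M.round(3),np.degrees(np.arctan2(M[1,1],M[0,1])),o['opening'],o['qpos'],o['force'])
E
```

```text
time: 1.97
ee_pos: [0.5468, 0.0155, 0.2019]
tcp_rot: [0.437, 0.556, -0.438, 0.556]
force: [-0.2, 0.9, 0.6]
opening: 0.0007
1.9667 [0.54679591 0.01549973 0.20188121] [[-0.00036066 -0.01321895  0.20188121]] [[-0.001  0.972  0.235]
 [-0.001  0.235 -0.972]
 [-1.    -0.001  0.001]] 13.594762244397531 0.0007212975568800868 [-0.62835214  0.14192732  0.57441435  1.77032812 -0.08001702  1.253641
  0.20380057] [-0.19614333  0.94093422  0.60051848]
```

View pics/w2.png

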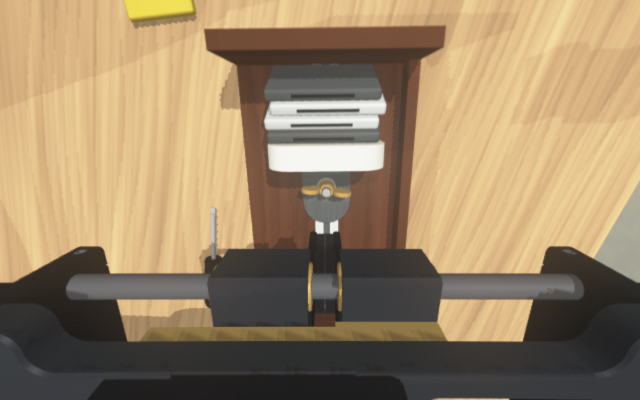

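```bash
cat >> h.py <<'E'
def wT(o,d):
    from scipy.spatial.transform import Rotation as R
    T=np.eye(4); T[:3,:3]=R.from_quat(o['tcp_rot']).as_matrix(); T[:3,3]=o['ee_pos']; return T@d['hand_eye']
E
python3 - <<'E'
from h import *
o,d=snap('wrist','w3.png'); c=np.load('c.npy'); T=wT(o,d)
im=cv2.imread('pics/w3.png')[120:270,240:420]; cv2.imwrite('pics/w3z.png',cv2.resize(im,None,fx=4,fy=4,interpolation=cv2.INTER_CUBIC))
print('stud',w2cub(c,onz(d,(326,190.5),.044,T)))
print('wingtips',w2cub(c,onz(d,(302,190),.039,T)),w2cub(c,onz(d,(351,194),.039,T)))
print('slab back top edge',[w2cub(c,onz(d,p,.092,T)).round(4).tolist() for p in [(270,170),(327,171),(383,169)]])
print('wall corners',[w2cub(c,onz(d,p,.097,T)).round(4).tolist() for p in [(205,30),(445,27),(208,50),(443,47)]])
print('tcp',proj(d,o['ee_pos'],T))
for s in (-1,1):
  for q in (-1,1): print(proj(d,cub2w(c,w2cub(c,o['ee_pos'])[0]+[s*.015,q*.0095,0]),T))
E
```

```text
stud [[ 0.00273304 -0.01942964  0.044     ]]
wingtips [[-0.02590018 -0.02005711  0.039     ]] [[ 0.03273966 -0.02533763  0.039     ]]
slab back top edge [[[-0.0523, 0.0151, 0.092]], [[0.0035, 0.0138, 0.092]], [[0.0583, 0.0155, 0.092]]]
wall corners [[[-0.098, 0.1347, 0.097]], [[0.1019, 0.136, 0.097]], [[-0.0974, 0.1198, 0.097]], [[0.1021, 0.1211, 0.097]]]
tcp [[323.72185967 245.60755796]]
[[300.5595343  259.06487964]]
[[299.65394696 231.9666693 ]]
[[347.05049039 258.83491342]]
[[347.61919336 231.72871544]]
```

View pics/w3z.png

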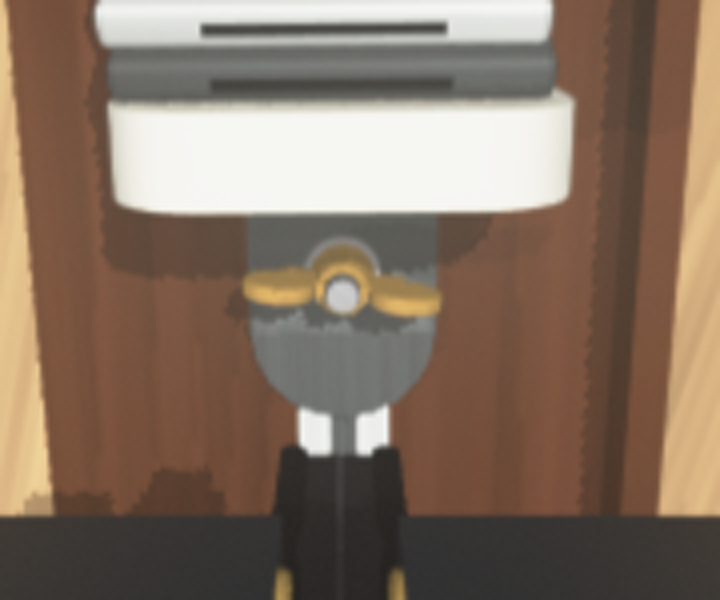

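```bash
python3 -m jog '[{"ax":0,"ay":0,"az":0,"x":0,"y":0.0,"z":-0.035,"claw":0},{"ax":0,"ay":0,"az":0,"x":0,"y":0.0,"z":-0.07,"claw":0},{"ax":0,"ay":0,"az":0,"x":0,"y":0.0,"z":-0.105,"claw":0},{"ax":0,"ay":0,"az":0,"x":0,"y":0,"z":-0.13,"claw":0},{"ax":0,"ay":0,"az":0,"x":0,"y":0,"z":-0.142,"claw":0},{"ax":0,"ay":0,"az":0,"x":0,"y":0,"z":-0.142,"claw":0},{"ax":0,"ay":0,"az":0,"x":-0.001,"y":0.005,"z":-0.142,"claw":0},{"ax":0,"ay":0,"az":0,"x":-0.0025,"y":0.01,"z":-0.142,"claw":0},{"ax":0,"ay":0,"az":0,"x":-0.004,"y":0.015,"z":-0.142,"claw":0},{"ax":0,"ay":0,"az":0,"x":-0.005,"y":0.02,"z":-0.142,"claw":0},{"ax":0,"ay":0,"az":0,"x":-0.006,"y":0.024,"z":-0.142,"claw":0},{"ax":0,"ay":0,"az":0,"x":-0.006,"y":0.024,"z":-0.142,"claw":0}]'
```

```text
time: 3.07
ee_pos: [0.5427, 0.0422, 0.0628]
tcp_rot: [0.437, 0.555, -0.435, 0.558]
force: [2.7, -4.1, 1.5]
opening: 0.0007
```

```bash
python3 -m jog '[{"ax":0,"ay":0,"az":0,"x":-0.001,"y":0.002,"z":0,"claw":0},{"ax":0,"ay":0,"az":0,"x":-0.001,"y":0.004,"z":0,"claw":0},{"ax":0,"ay":0,"az":0,"x":-0.0015,"y":0.006,"z":0,"claw":0},{"ax":0,"ay":0,"az":0,"x":-0.002,"y":0.008,"z":0,"claw":0},{"ax":0,"ay":0,"az":0,"x":-0.0025,"y":0.01,"z":0,"claw":0},{"ax":0,"ay":0,"az":0,"x":-0.003,"y":0.012,"z":0,"claw":0},{"ax":0,"ay":0,"az":0,"x":-0.0035,"y":0.014,"z":0,"claw":0},{"ax":0,"ay":0,"az":0,"x":-0.004,"y":0.016,"z":0,"claw":0},{"ax":0,"ay":0,"az":0,"x":-0.0045,"y":0.018,"z":0,"claw":0},{"ax":0,"ay":0,"az":0,"x":-0.0045,"y":0.018,"z":0,"claw":0}]'
python3 - <<'E'
from h import *
o,d=snap('wrist','w4.png'); c=np.load('c.npy'); print(w2cub(c,o['ee_pos']),o['force'])
E
```

```text
time: 3.9
ee_pos: [0.5386, 0.0594, 0.0642]
tcp_rot: [0.437, 0.555, -0.435, 0.558]
force: [-2.0, -6.9, 0.5]
opening: 0.0006
[[0.00228339 0.03132647 0.06423008]] [-2.0454082  -6.86561281  0.53608415]
```

View pics/w4.png

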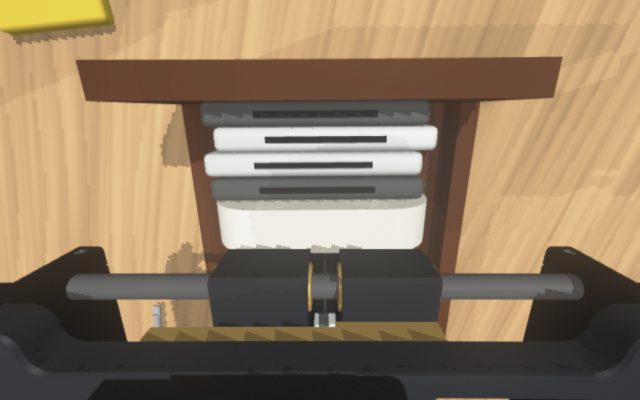

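```bash
python3 -m jog '[{"ax":0,"ay":0,"az":0,"x":0,"y":0.0015,"z":0,"claw":0},{"ax":0,"ay":0,"az":0,"x":-0.0005,"y":0.0025,"z":0,"claw":0},{"ax":0,"ay":0,"az":0,"x":-0.001,"y":0.0035,"z":0,"claw":0},{"ax":0,"ay":0,"az":0,"x":-0.001,"y":0.0045,"z":0,"claw":0},{"ax":0,"ay":0,"az":0,"x":-0.001,"y":0.0045,"z":0,"claw":0}]'
python3 -m jog '[{"ax":0,"ay":0,"az":0,"x":0,"y":0.001,"z":0,"claw":0},{"ax":0,"ay":0,"az":0,"x":0,"y":0.0015,"z":0,"claw":0},{"ax":0,"ay":0,"az":0,"x":0,"y":0.002,"z":0,"claw":0}]'
```

```text
time: 4.37
ee_pos: [0.5382, 0.0623, 0.0654]
tcp_rot: [0.437, 0.554, -0.436, 0.559]
force: [0.4, -8.4, -2.0]
opening: 0.0004
time: 4.62
ee_pos: [0.5387, 0.0624, 0.0667]
tcp_rot: [0.438, 0.552, -0.436, 0.56]
force: [0.0, -11.0, -1.6]
opening: 0.0004
```

```bash
python3 -m jog '[{"ax":0,"ay":0,"az":0,"x":0,"y":0.002,"z":-0.003,"claw":0},{"ax":0,"ay":0,"az":0,"x":0,"y":0.003,"z":-0.004,"claw":0},{"ax":0,"ay":0,"az":0,"x":0,"y":0.003,"z":-0.004,"claw":0}]'
python3 - <<'E'
from h import *
from scipy.spatial.transform import Rotation as R
o,d=snap('wrist','w5.png'); c=np.load('c.npy'); print(w2cub(c,o['ee_pos']),o['force'],R.from_quat(o['tcp_rot']).as_matrix().round(3))
T=wT(o,d)
for th in [(0,.118),]: 
  print('expected tops', [proj(d,cub2w(c,(x,y,.084)),T).round(0).tolist() for x in (-.056,.056) for y in (.118,.106,.094,.082,.07)])
snap('top','t5.png'); a=cv2.imread('pics/t5.png')[110:260,260:480]; cv2.imwrite('pics/t5z.png',cv2.resize(a,None,fx=3.6,fy=3.6,interpolation=cv2.INTER_CUBIC))
E
```

```text
time: 4.87
ee_pos: [0.5399, 0.0636, 0.0646]
tcp_rot: [0.438, 0.551, -0.436, 0.56]
force: [0.4, -9.4, 3.6]
opening: 0.0006
[[0.00464856 0.03505888 0.06457729]] [ 0.36860351 -9.37225861  3.64646554] [[ 0.012  0.972  0.235]
 [-0.006  0.235 -0.972]
 [-1.     0.01   0.009]]
expected tops [[[196.0, 109.0]], [[199.0, 135.0]], [[203.0, 159.0]], [[206.0, 183.0]], [[209.0, 204.0]], [[429.0, 108.0]], [[427.0, 133.0]], [[424.0, 157.0]], [[422.0, 180.0]], [[420.0, 202.0]]]
```

View pics/w5.png

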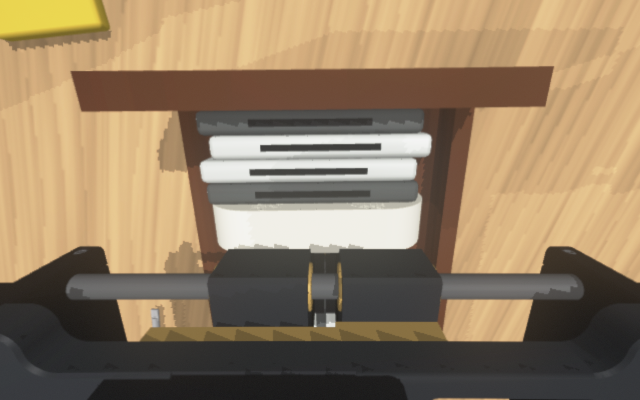

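View pics/t5z.png

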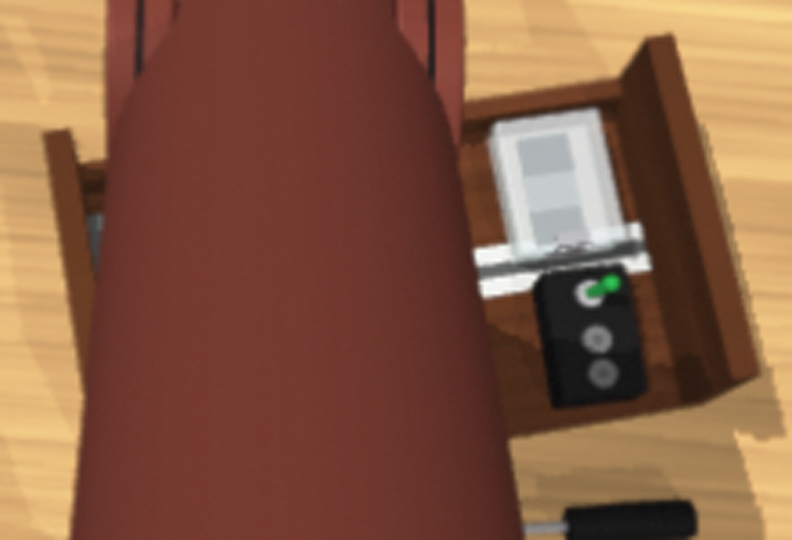

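```bash
python3 -m jog '[{"ax":0,"ay":0,"az":0,"x":-0.001,"y":0.003,"z":-0.001,"claw":0},{"ax":0,"ay":0,"az":0,"x":-0.002,"y":0.005,"z":-0.002,"claw":0},{"ax":0,"ay":0,"az":0,"x":-0.002,"y":0.006,"z":-0.003,"claw":0},{"ax":0,"ay":0,"az":0,"x":-0.002,"y":0.006,"z":-0.003,"claw":0}]'
python3 -m jog '[{"ax":0,"ay":0,"az":0,"x":-0.001,"y":0.004,"z":-0.001,"claw":0},{"ax":0,"ay":0,"az":0,"x":-0.002,"y":0.007,"z":-0.001,"claw":0},{"ax":0,"ay":0,"az":0,"x":-0.002,"y":0.008,"z":-0.001,"claw":0},{"ax":0,"ay":0,"az":0,"x":-0.002,"y":0.008,"z":-0.001,"claw":0}]'
```

```text
time: 5.3
ee_pos: [0.5401, 0.0639, 0.0643]
tcp_rot: [0.439, 0.548, -0.438, 0.562]
force: [-1.1, -21.9, 11.3]
opening: 0.0003
time: 5.63
ee_pos: [0.5401, 0.0638, 0.0648]
tcp_rot: [0.439, 0.544, -0.441, 0.563]
force: [5.0, -29.1, -1.2]
opening: 0.0008
```

```bash
python3 -m jog '[{"ax":0,"ay":0,"az":0,"x":0.003,"y":-0.01,"z":0,"claw":0},{"ax":0,"ay":0,"az":0,"x":0.004,"y":-0.016,"z":0.02,"claw":0},{"ax":0,"ay":0,"az":0,"x":0.004,"y":-0.016,"z":0.05,"claw":0},{"ax":0,"ay":0,"az":0,"x":0.004,"y":-0.016,"z":0.085,"claw":0},{"ax":0,"ay":0,"az":0,"x":0.004,"y":-0.016,"z":0.12,"claw":0},{"ax":0,"ay":0,"az":0,"x":0.004,"y":-0.016,"z":0.135,"claw":0},{"ax":0,"ay":0,"az":0,"x":0.004,"y":-0.016,"z":0.135,"claw":0}]'
python3 - <<'E'
from h import *
from scipy.spatial.transform import Rotation as R
o,d=snap('wrist','w6.png'); c=np.load('c.npy'); M=R.from_quat(o['tcp_rot']).as_matrix(); print(w2cub(c,o['ee_pos']),o['force'],M.round(3))
a=c[2]; y=np.array([np.cos(a),np.sin(a),0]); x=np.array([0,0,-1.]); D=np.stack([x,y,np.cross(x,y)],1)
print('turn needed',np.degrees(R.from_matrix(D@M.T).as_rotvec()))
a=cv2.imread('pics/w6.png')[60:260,180:460]; cv2.imwrite('pics/w6z.png',cv2.resize(a,None,fx=2.8,fy=2.8,interpolation=cv2.INTER_CUBIC))
E
```

```text
time: 6.22
ee_pos: [0.5467, 0.0488, 0.2056]
tcp_rot: [0.442, 0.542, -0.438, 0.565]
force: [0.4, 0.5, -0.2]
opening: 0.0003
[[0.00764784 0.01910555 0.20555705]] [ 0.43526032  0.54914287 -0.21658815] [[ 0.029  0.974  0.225]
 [-0.015  0.226 -0.974]
 [-0.999  0.024  0.021]]
turn needed [0.85510263 1.64833489 0.99946409]
```

View pics/w6z.png

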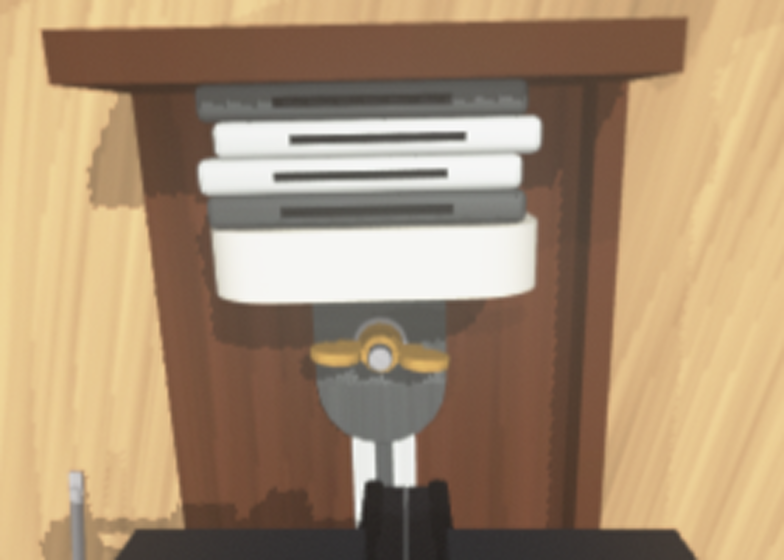

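```bash
python3 - <<'E'
from h import *
o,d=snap('wrist','w7.png'); c=np.load('c.npy'); T=wT(o,d)
z=lambda u,v:(u/2.8+180,v/2.8+60)
for n,p,h in [('stud',(380,357),.044),('wing-',(311,352),.039),('wing+',(448,361),.039),('slab top back',(378,301),.092),('slabl',(216,290),.092),('slabr',(536,283),.092),('wall in L',(50,85),.097),('wall in R',(684,72),.097),('wall out L',(42,30),.097),('wallout R',(687,18),.097)]:
    print(n,w2cub(c,onz(d,z(*p),h,T)).round(4))
for k,r in enumerate([(85,118),(118,153),(158,193),(195,226)]):
    print('drive top',[w2cub(c,onz(d,z(370,v),.084,T))[0,1].round(4) for v in r])
E
```

```text
stud [[0.0003 0.0116 0.044 ]]
wing- [[-0.029   0.0131  0.039 ]]
wing+ [[0.0292 0.0077 0.039 ]]
slab top back [[0.0008 0.0459 0.092 ]]
slabl [[-0.055   0.0509  0.092 ]]
slabr [[0.0558 0.0511 0.092 ]]
wall in L [[-0.0992  0.1174  0.097 ]]
wall in R [[0.0992 0.1182 0.097 ]]
wall out L [[-0.0992  0.1331  0.097 ]]
wallout R [[0.0986 0.1337 0.097 ]]
drive top [np.float64(0.1165), np.float64(0.1063)]
drive top [np.float64(0.1063), np.float64(0.0951)]
drive top [np.float64(0.0935), np.float64(0.0819)]
drive top [np.float64(0.0813), np.float64(0.0708)]
```

```bash
cat > plan.py <<'E'
import sys,json
from h import *
from scipy.spatial.transform import Rotation as R
S=np.array([.0005,.0105,0])
def plan(pts):
    c=np.load('c.npy'); o=env.get_obs(); M=R.from_quat(o['tcp_rot']).as_matrix()
    a=c[2]; y=np.array([np.cos(a),np.sin(a),0]); x=np.array([0,0,-1.]); D=np.stack([x,y,np.cross(x,y)],1)
    print('t',round(o['time'],2),'rel',((w2cub(c,o['ee_pos'])[0]-S)*1000).round(1),'turn needed',np.degrees(R.from_matrix(D@M.T).as_rotvec()).round(1),'F',o['force'].round(1))
    for p in pts:
        print(np.array(p),'->',(cub2w(c,S+np.array(p)/1000)[0]-o['ee_pos']).round(4))
E
python3 -c "
from plan import *
plan([(22,18,100),(22,18,60),(22,18,36)])"
```

```text
t 6.32 rel [  5.    8.9 201.1] turn needed [1.  1.3 1. ] F [ 0.1  0.4 -0.5]
[ 22  18 100] -> [ 0.0142  0.0129 -0.1011]
[22 18 60] -> [ 0.0142  0.0129 -0.1411]
[22 18 36] -> [ 0.0142  0.0129 -0.1651]
```

```bash
python3 -m jog '[{"ax":1,"ay":1.3,"az":1,"x":0.014,"y":0.013,"z":-0.02,"claw":0},{"ax":1,"ay":1.3,"az":1,"x":0.014,"y":0.013,"z":-0.055,"claw":0},{"ax":1,"ay":1.3,"az":1,"x":0.014,"y":0.013,"z":-0.09,"claw":0},{"ax":1,"ay":1.3,"az":1,"x":0.014,"y":0.013,"z":-0.12,"claw":0},{"ax":1,"ay":1.3,"az":1,"x":0.014,"y":0.013,"z":-0.135,"claw":0},{"ax":1,"ay":1.3,"az":1,"x":0.014,"y":0.013,"z":-0.135,"claw":0}]'
python3 -c "
from plan import *
plan([(22,18,36)])
snap('wrist','w8.png')"
```

```text
time: 6.82
ee_pos: [0.5551, 0.0613, 0.0615]
tcp_rot: [0.433, 0.559, -0.437, 0.556]
force: [-0.6, 0.1, -0.4]
opening: 0.0004
t 6.82 rel [18.3 18.7 61.5] turn needed [ 0.1 -0.4 -0. ] F [-0.6  0.1 -0.4]
[22 18 36] -> [ 0.0038  0.0002 -0.0255]
```

View pics/w8.png

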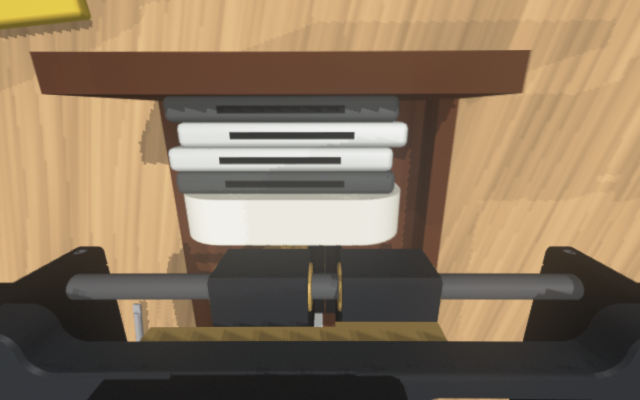

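```bash
python3 -m jog '[{"ax":0,"ay":0,"az":0,"x":0.004,"y":0,"z":-0.012,"claw":0},{"ax":0,"ay":0,"az":0,"x":0.004,"y":0,"z":-0.026,"claw":0},{"ax":0,"ay":0,"az":0,"x":0.004,"y":0,"z":-0.026,"claw":0}]'
python3 -c "
from plan import *
P=[(26*np.cos(np.radians(a)),26*np.sin(np.radians(a)),36) for a in range(30,-136,-15)]
plan(P+[(-19,-16,36)])"
```

```text
time: 7.12
ee_pos: [0.5599, 0.0615, 0.037]
tcp_rot: [0.433, 0.559, -0.437, 0.556]
force: [-0.2, -0.3, -1.1]
opening: 0.0003
t 7.12 rel [23.  17.7 37. ] turn needed [ 0.1 -0.3 -0. ] F [-0.2 -0.3 -1.1]
[22.5166605 13.        36.       ] -> [ 0.0007 -0.0047 -0.001 ]
[25.11407148  6.72929517 36.        ] -> [ 0.0047 -0.0102 -0.001 ]
[26.  0. 36.] -> [ 0.0072 -0.0165 -0.001 ]
[25.11407148 -6.72929517 36.        ] -> [ 0.008  -0.0232 -0.001 ]
[ 22.5166605 -13.         36.       ] -> [ 0.007  -0.0299 -0.001 ]
[ 18.38477631 -18.38477631  36.        ] -> [ 0.0043 -0.0362 -0.001 ]
[ 13.        -22.5166605  36.       ] -> [ 0.     -0.0415 -0.001 ]
[  6.72929517 -25.11407148  36.        ] -> [-0.0054 -0.0455 -0.001 ]
[ 1.59204084e-15 -2.60000000e+01  3.60000000e+01] -> [-0.0117 -0.048  -0.001 ]
[ -6.72929517 -25.11407148  36.        ] -> [-0.0185 -0.0488 -0.001 ]
[-13.        -22.5166605  36.       ] -> [-0.0252 -0.0478 -0.001 ]
[-18.38477631 -18.38477631  36.        ] -> [-0.0314 -0.0451 -0.001 ]
[-19 -16  36] -> [-0.0326 -0.0429 -0.001 ]
```

```bash
python3 -m jog '[{"ax":0,"ay":0,"az":0,"x":0.001,"y":-0.005,"z":-0.001,"claw":0},{"ax":0,"ay":0,"az":0,"x":0.003,"y":-0.008,"z":-0.001,"claw":0},{"ax":0,"ay":0,"az":0,"x":0.005,"y":-0.012,"z":-0.001,"claw":0},{"ax":0,"ay":0,"az":0,"x":0.007,"y":-0.0165,"z":-0.001,"claw":0},{"ax":0,"ay":0,"az":0,"x":0.008,"y":-0.02,"z":-0.001,"claw":0},{"ax":0,"ay":0,"az":0,"x":0.008,"y":-0.023,"z":-0.001,"claw":0},{"ax":0,"ay":0,"az":0,"x":0.0075,"y":-0.0265,"z":-0.001,"claw":0},{"ax":0,"ay":0,"az":0,"x":0.007,"y":-0.03,"z":-0.001,"claw":0},{"ax":0,"ay":0,"az":0,"x":0.0055,"y":-0.033,"z":-0.001,"claw":0},{"ax":0,"ay":0,"az":0,"x":0.0043,"y":-0.036,"z":-0.001,"claw":0},{"ax":0,"ay":0,"az":0,"x":0.002,"y":-0.039,"z":-0.001,"claw":0},{"ax":0,"ay":0,"az":0,"x":0,"y":-0.0415,"z":-0.001,"claw":0}]'
python3 -c "
from plan import *
P=[(26*np.cos(np.radians(a)),26*np.sin(np.radians(a)),36) for a in range(-60,-136,-15)]
plan(P+[(-19,-16,36)])
snap('wrist','w9.png')"
```

```text
time: 8.12
ee_pos: [0.5597, 0.0196, 0.036]
tcp_rot: [0.433, 0.559, -0.437, 0.556]
force: [1.0, 0.1, -0.2]
opening: 0.0006
t 8.12 rel [ 12.6 -22.9  36. ] turn needed [ 0.1 -0.3 -0. ] F [ 1.   0.1 -0.2]
[ 13.        -22.5166605  36.       ] -> [ 0.0003  0.0005 -0.    ]
[  6.72929517 -25.11407148  36.        ] -> [-0.0052 -0.0036 -0.    ]
[ 1.59204084e-15 -2.60000000e+01  3.60000000e+01] -> [-0.0115 -0.0061 -0.    ]
[ -6.72929517 -25.11407148  36.        ] -> [-0.0183 -0.0068 -0.    ]
[-13.        -22.5166605  36.       ] -> [-0.025  -0.0058 -0.    ]
[-18.38477631 -18.38477631  36.        ] -> [-0.0312 -0.0031 -0.    ]
[-19 -16  36] -> [-0.0324 -0.001  -0.    ]
```

View pics/w9.png

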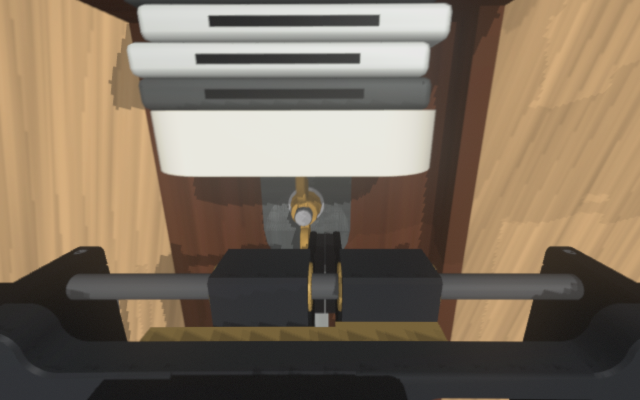

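The wing now points at about -90° (stud at 303,217, wings at 303,180 and 305,240), with the finger to its right. Continuing the stroke.

```bash
python3 -m jog '[{"ax":0,"ay":0,"az":0,"x":-0.0025,"y":-0.002,"z":0,"claw":0},{"ax":0,"ay":0,"az":0,"x":-0.005,"y":-0.0035,"z":0,"claw":0},{"ax":0,"ay":0,"az":0,"x":-0.0085,"y":-0.005,"z":0,"claw":0},{"ax":0,"ay":0,"az":0,"x":-0.0115,"y":-0.006,"z":0,"claw":0},{"ax":0,"ay":0,"az":0,"x":-0.015,"y":-0.0065,"z":0,"claw":0},{"ax":0,"ay":0,"az":0,"x":-0.018,"y":-0.007,"z":0,"claw":0},{"ax":0,"ay":0,"az":0,"x":-0.0215,"y":-0.0065,"z":0,"claw":0},{"ax":0,"ay":0,"az":0,"x":-0.025,"y":-0.006,"z":0,"claw":0},{"ax":0,"ay":0,"az":0,"x":-0.028,"y":-0.0045,"z":0,"claw":0},{"ax":0,"ay":0,"az":0,"x":-0.031,"y":-0.003,"z":0,"claw":0},{"ax":0,"ay":0,"az":0,"x":-0.0325,"y":-0.001,"z":0,"claw":0},{"ax":0,"ay":0,"az":0,"x":-0.0325,"y":-0.001,"z":0,"claw":0}]'
python3 -c "
from plan import *
plan([(-19,-16,36),(-19,-22,60),(0,5,75),(20,21,60),(20,21,36)])
snap('wrist','w10.png')"
```

```text
time: 9.17
ee_pos: [0.5262, 0.0185, 0.0359]
tcp_rot: [0.433, 0.559, -0.437, 0.556]
force: [0.1, -0.0, 0.3]
opening: 0.0004
t 9.17 rel [-20.1 -15.8  35.9] turn needed [ 0.1 -0.4 -0. ] F [ 0.1 -0.   0.3]
[-19 -16  36] -> [0.0012 0.     0.0001]
[-19 -22  60] -> [ 0.0026 -0.0058  0.0241]
[ 0  5 75] -> [0.0145 0.025  0.0391]
[20 21 60] -> [0.03   0.0454 0.0241]
[20 21 36] -> [0.03   0.0454 0.0001]
```

View pics/w10.png

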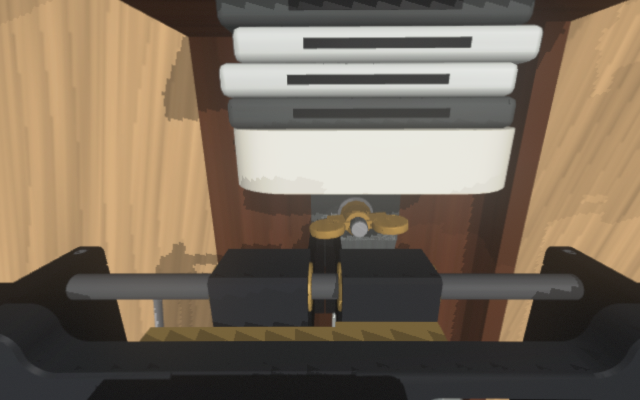

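```bash
python3 -m jog '[{"ax":0,"ay":0,"az":0,"x":0.002,"y":-0.006,"z":0.002,"claw":0},{"ax":0,"ay":0,"az":0,"x":0.002,"y":-0.006,"z":0.03,"claw":0},{"ax":0,"ay":0,"az":0,"x":0.0145,"y":0.02,"z":0.039,"claw":0},{"ax":0,"ay":0,"az":0,"x":0.03,"y":0.0455,"z":0.039,"claw":0},{"ax":0,"ay":0,"az":0,"x":0.03,"y":0.0455,"z":0.024,"claw":0},{"ax":0,"ay":0,"az":0,"x":0.03,"y":0.0455,"z":0.024,"claw":0}]'
python3 -c "
from plan import *
plan([(20,21,36)])
snap('wrist','w11.png')"
```

```text
time: 9.72
ee_pos: [0.5562, 0.0646, 0.0586]
tcp_rot: [0.432, 0.56, -0.437, 0.556]
force: [-1.1, -0.4, -0.3]
opening: 0.0004
t 9.72 rel [20.2 21.7 58.6] turn needed [ 0.1 -0.5 -0.2] F [-1.1 -0.4 -0.3]
[20 21 36] -> [-0.     -0.0007 -0.0226]
```

View pics/w11.png

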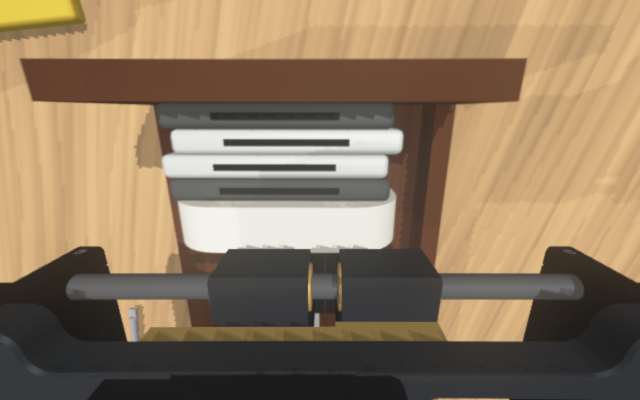

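```bash
python3 -m jog '[{"ax":0,"ay":0.4,"az":0,"x":0,"y":-0.001,"z":-0.012,"claw":0},{"ax":0,"ay":0.4,"az":0,"x":0,"y":-0.001,"z":-0.0235,"claw":0},{"ax":0,"ay":0.4,"az":0,"x":0.003,"y":-0.003,"z":-0.0235,"claw":0},{"ax":0,"ay":0.4,"az":0,"x":0.005,"y":-0.008,"z":-0.0235,"claw":0},{"ax":0,"ay":0.4,"az":0,"x":0.007,"y":-0.012,"z":-0.0235,"claw":0},{"ax":0,"ay":0.4,"az":0,"x":0.009,"y":-0.0155,"z":-0.0235,"claw":0},{"ax":0,"ay":0.4,"az":0,"x":0.011,"y":-0.02,"z":-0.0235,"claw":0},{"ax":0,"ay":0.4,"az":0,"x":0.0115,"y":-0.0235,"z":-0.0235,"claw":0},{"ax":0,"ay":0.4,"az":0,"x":0.0115,"y":-0.0265,"z":-0.0235,"claw":0},{"ax":0,"ay":0.4,"az":0,"x":0.011,"y":-0.03,"z":-0.0235,"claw":0},{"ax":0,"ay":0.4,"az":0,"x":0.0095,"y":-0.0345,"z":-0.0235,"claw":0},{"ax":0,"ay":0.4,"az":0,"x":0.008,"y":-0.039,"z":-0.0235,"claw":0}]'
python3 -c "
from plan import *
P=[(26*np.cos(np.radians(a)),26*np.sin(np.radians(a)),36) for a in range(-45,-136,-15)]
plan(P+[(-19,-16,36)])"
```

```text
time: 10.77
ee_pos: [0.5636, 0.024, 0.0356]
tcp_rot: [0.431, 0.561, -0.439, 0.554]
force: [1.5, 1.3, 0.0]
opening: 0.0008
t 10.77 rel [ 17.5 -19.5  35.6] turn needed [ 0.2 -0.9 -0.1] F [1.5 1.3 0. ]
[ 18.38477631 -18.38477631  36.        ] -> [0.0006 0.0013 0.0004]
[ 13.        -22.5166605  36.       ] -> [-0.0036 -0.004   0.0004]
[  6.72929517 -25.11407148  36.        ] -> [-0.0091 -0.008   0.0004]
[ 1.59204084e-15 -2.60000000e+01  3.60000000e+01] -> [-0.0154 -0.0105  0.0004]
[ -6.72929517 -25.11407148  36.        ] -> [-0.0221 -0.0113  0.0004]
[-13.        -22.5166605  36.       ] -> [-0.0289 -0.0103  0.0004]
[-18.38477631 -18.38477631  36.        ] -> [-0.0351 -0.0076  0.0004]
[-19 -16  36] -> [-0.0363 -0.0054  0.0004]
```

```bash
python3 -m jog '[{"ax":0,"ay":-0.8,"az":0,"x":-0.0035,"y":-0.004,"z":0,"claw":0},{"ax":0,"ay":-0.8,"az":0,"x":-0.006,"y":-0.006,"z":0,"claw":0},{"ax":0,"ay":-0.8,"az":0,"x":-0.009,"y":-0.008,"z":0,"claw":0},{"ax":0,"ay":-0.8,"az":0,"x":-0.0125,"y":-0.0095,"z":0,"claw":0},{"ax":0,"ay":-0.8,"az":0,"x":-0.0155,"y":-0.0105,"z":0,"claw":0},{"ax":0,"ay":-0.8,"az":0,"x":-0.019,"y":-0.011,"z":0,"claw":0},{"ax":0,"ay":-0.8,"az":0,"x":-0.022,"y":-0.0115,"z":0,"claw":0},{"ax":0,"ay":-0.8,"az":0,"x":-0.0255,"y":-0.011,"z":0,"claw":0},{"ax":0,"ay":-0.8,"az":0,"x":-0.029,"y":-0.0105,"z":0,"claw":0},{"ax":0,"ay":-0.8,"az":0,"x":-0.0325,"y":-0.009,"z":0,"claw":0},{"ax":0,"ay":-0.8,"az":0,"x":-0.0355,"y":-0.0075,"z":0,"claw":0},{"ax":0,"ay":-0.8,"az":0,"x":-0.0365,"y":-0.0055,"z":0,"claw":0}]'
python3 -c "
from plan import *
plan([(-19,-16,36),(-19,-22,60),(0,5,75),(20,21,60),(20,21,36)])
snap('wrist','w12.png')"
```

```text
time: 11.77
ee_pos: [0.5263, 0.0185, 0.0355]
tcp_rot: [0.433, 0.558, -0.436, 0.557]
force: [-0.3, -1.6, 0.6]
opening: 0.0001
t 11.77 rel [-20.  -15.8  35.5] turn needed [ 0.2 -0.2 -0.1] F [-0.3 -1.6  0.6]
[-19 -16  36] -> [0.001  0.     0.0005]
[-19 -22  60] -> [ 0.0025 -0.0058  0.0245]
[ 0  5 75] -> [0.0144 0.025  0.0395]
[20 21 60] -> [0.0299 0.0454 0.0245]
[20 21 36] -> [0.0299 0.0454 0.0005]
```

View pics/w12.png

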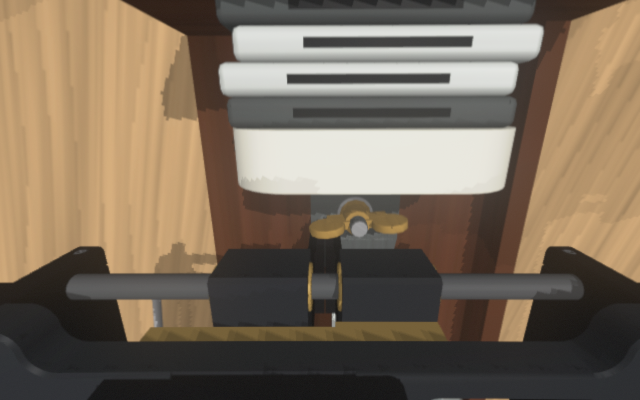

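```bash
python3 -m jog '[{"ax":0,"ay":0,"az":0,"x":0.002,"y":-0.006,"z":0.002,"claw":0},{"ax":0,"ay":0,"az":0,"x":0.002,"y":-0.006,"z":0.03,"claw":0},{"ax":0,"ay":0,"az":0,"x":0.0145,"y":0.02,"z":0.039,"claw":0},{"ax":0,"ay":0,"az":0,"x":0.03,"y":0.0455,"z":0.039,"claw":0},{"ax":0,"ay":0,"az":0,"x":0.03,"y":0.0455,"z":0.024,"claw":0},{"ax":0,"ay":0,"az":0,"x":0.03,"y":0.0455,"z":0.024,"claw":0}]'
python3 -c "
from plan import *
plan([(20,21,36)])"
```

```text
time: 12.32
ee_pos: [0.5562, 0.0652, 0.0582]
tcp_rot: [0.432, 0.558, -0.436, 0.558]
force: [-1.0, 0.6, -1.2]
opening: 0.0004
t 12.32 rel [20.3 22.3 58.2] turn needed [ 0.2 -0.2 -0.2] F [-1.   0.6 -1.2]
[20 21 36] -> [ 0.     -0.0013 -0.0222]
```

```bash
python3 -m jog '[{"ax":0,"ay":0,"az":0,"x":0,"y":-0.0015,"z":-0.012,"claw":0},{"ax":0,"ay":0,"az":0,"x":0,"y":-0.0015,"z":-0.0225,"claw":0},{"ax":0,"ay":0,"az":0,"x":0.003,"y":-0.0035,"z":-0.0225,"claw":0},{"ax":0,"ay":0,"az":0,"x":0.005,"y":-0.0085,"z":-0.0225,"claw":0},{"ax":0,"ay":0,"az":0,"x":0.007,"y":-0.0125,"z":-0.0225,"claw":0},{"ax":0,"ay":0,"az":0,"x":0.009,"y":-0.016,"z":-0.0225,"claw":0},{"ax":0,"ay":0,"az":0,"x":0.011,"y":-0.0205,"z":-0.0225,"claw":0},{"ax":0,"ay":0,"az":0,"x":0.0115,"y":-0.024,"z":-0.0225,"claw":0},{"ax":0,"ay":0,"az":0,"x":0.0115,"y":-0.027,"z":-0.0225,"claw":0},{"ax":0,"ay":0,"az":0,"x":0.011,"y":-0.0305,"z":-0.0225,"claw":0},{"ax":0,"ay":0,"az":0,"x":0.0095,"y":-0.035,"z":-0.0225,"claw":0},{"ax":0,"ay":0,"az":0,"x":0.008,"y":-0.0395,"z":-0.0225,"claw":0}]'
python3 -c "
from plan import *
P=[(26*np.cos(np.radians(a)),26*np.sin(np.radians(a)),36) for a in range(-45,-106,-15)]
plan(P)"
```

```text
time: 13.32
ee_pos: [0.5642, 0.0253, 0.0358]
tcp_rot: [0.432, 0.558, -0.436, 0.558]
force: [0.8, 0.5, -0.7]
opening: 0.0004
t 13.32 rel [ 18.4 -18.4  35.8] turn needed [ 0.2 -0.2 -0.2] F [ 0.8  0.5 -0.7]
[ 18.38477631 -18.38477631  36.        ] -> [0.     0.0001 0.0002]
[ 13.        -22.5166605  36.       ] -> [-0.0042 -0.0053  0.0002]
[  6.72929517 -25.11407148  36.        ] -> [-0.0097 -0.0093  0.0002]
[ 1.59204084e-15 -2.60000000e+01  3.60000000e+01] -> [-0.016  -0.0118  0.0002]
[ -6.72929517 -25.11407148  36.        ] -> [-0.0227 -0.0126  0.0002]
```

```bash
python3 -m jog '[{"ax":0,"ay":0,"az":0,"x":-0.002,"y":-0.003,"z":0,"claw":0},{"ax":0,"ay":0,"az":0,"x":-0.0045,"y":-0.0055,"z":0,"claw":0},{"ax":0,"ay":0,"az":0,"x":-0.007,"y":-0.0075,"z":0,"claw":0},{"ax":0,"ay":0,"az":0,"x":-0.0095,"y":-0.0095,"z":0,"claw":0},{"ax":0,"ay":0,"az":0,"x":-0.0115,"y":-0.0105,"z":0,"claw":0},{"ax":0,"ay":0,"az":0,"x":-0.0135,"y":-0.011,"z":0,"claw":0}]'
python3 -c "
from plan import *
P=[(26*np.cos(np.radians(a)),26*np.sin(np.radians(a)),36) for a in range(-75,-126,-15)]
plan(P)
snap('wrist','w13.png')"
```

```text
time: 13.82
ee_pos: [0.5509, 0.0142, 0.036]
tcp_rot: [0.433, 0.558, -0.436, 0.558]
force: [6.8, 2.1, -0.5]
opening: 0.0004
t 13.82 rel [  2.8 -26.   36. ] turn needed [ 0.2 -0.2 -0.2] F [ 6.8  2.1 -0.5]
[  6.72929517 -25.11407148  36.        ] -> [0.0036 0.0018 0.    ]
[ 1.59204084e-15 -2.60000000e+01  3.60000000e+01] -> [-0.0027 -0.0007  0.    ]
[ -6.72929517 -25.11407148  36.        ] -> [-0.0095 -0.0014  0.    ]
[-13.        -22.5166605  36.       ] -> [-0.0162 -0.0004  0.    ]
```

View pics/w13.png

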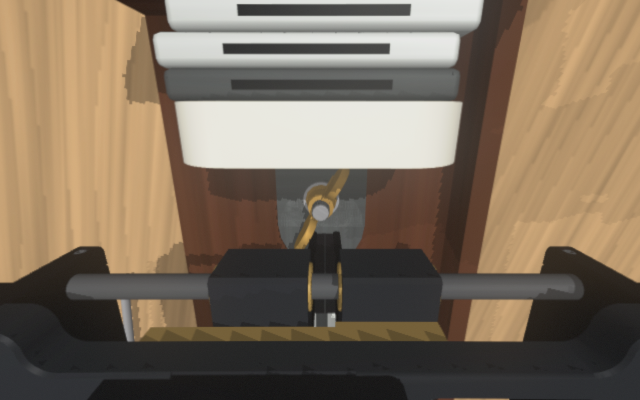

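Force has jumped to 7 N with the wings at about 60° (335,175 to 303,238). That fits the dead stop, so I'll press a little more to confirm.

```bash
python3 -m jog '[{"ax":0,"ay":0,"az":0,"x":-0.002,"y":0,"z":0,"claw":0},{"ax":0,"ay":0,"az":0,"x":-0.003,"y":0,"z":0,"claw":0},{"ax":0,"ay":0,"az":0,"x":-0.003,"y":0,"z":0,"claw":0}]'
python3 -m jog '[{"ax":0,"ay":0,"az":0,"x":0.004,"y":-0.002,"z":0,"claw":0},{"ax":0,"ay":0,"az":0,"x":0.01,"y":-0.01,"z":0.0,"claw":0},{"ax":0,"ay":0,"az":0,"x":0.01,"y":-0.01,"z":0.03,"claw":0},{"ax":0,"ay":0,"az":0,"x":0.0,"y":0.015,"z":0.065,"claw":0},{"ax":0,"ay":0,"az":0,"x":-0.005,"y":0.03,"z":0.1,"claw":0},{"ax":0,"ay":0,"az":0,"x":-0.008,"y":0.035,"z":0.135,"claw":0},{"ax":0,"ay":0,"az":0,"x":-0.008,"y":0.035,"z":0.165,"claw":0},{"ax":0,"ay":0,"az":0,"x":-0.008,"y":0.035,"z":0.165,"claw":0}]'
python3 -c "
from plan import *
plan([])
snap('wrist','w14.png')
a=cv2.imread('pics/w14.png')[60:260,180:460]; cv2.imwrite('pics/w14z.png',cv2.resize(a,None,fx=2.8,fy=2.8,interpolation=cv2.INTER_CUBIC))"
```

```text
time: 14.12
ee_pos: [0.5506, 0.0145, 0.0367]
tcp_rot: [0.434, 0.556, -0.434, 0.56]
force: [11.7, 0.3, -7.6]
opening: 0.0007
time: 14.78
ee_pos: [0.5451, 0.0494, 0.2078]
tcp_rot: [0.436, 0.555, -0.432, 0.561]
force: [1.3, 0.8, 0.1]
opening: 0.0003
t 14.78 rel [  5.7   9.6 207.8] turn needed [ 0.1  0.6 -0.2] F [1.3 0.8 0.1]
```

View pics/w14z.png

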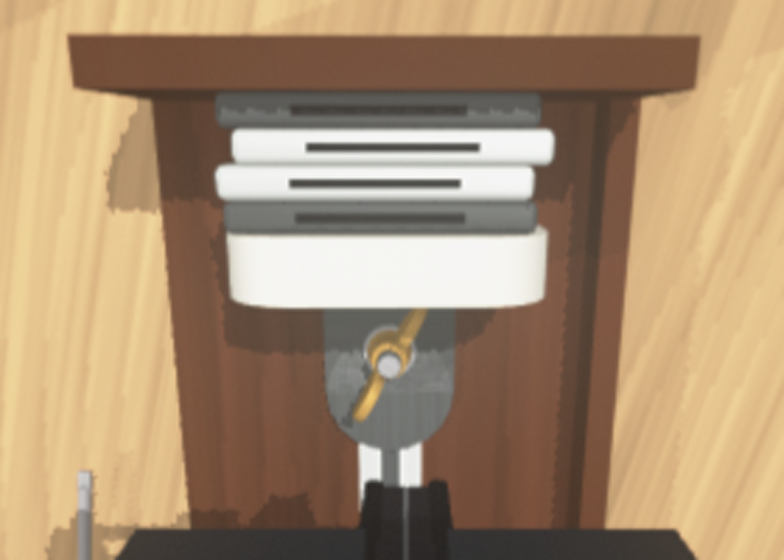

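```bash
python3 - <<'E'
from h import *
from plan import S
o,d=snap('wrist','w15.png'); c=np.load('c.npy'); T=wT(o,d)
z=lambda u,v:(u/2.8+180,v/2.8+60)
for n,p,h in [('stud',(388,366),.044),('wing lower tip',(358,417),.040),('slab top back',(388,306),.092)]:
    print(n,w2cub(c,onz(d,z(*p),h,T)).round(4))
for a in (50,60,70,75):
    t=np.radians(a+180); q=proj(d,cub2w(c,S+[.028*np.cos(t),.028*np.sin(t),.042]),T)[0]; t-=np.pi;q2=proj(d,cub2w(c,S+[.028*np.cos(t),.028*np.sin(t),.042]),T)[0]; print(a,(q-[180,60])*2.8,(q2-[180,60])*2.8)
for r in [(94,128),(128,165),(165,201),(202,234)]:
    print('drive top',[w2cub(c,onz(d,z(380,v),.084,T))[0,1].round(4) for v in r])
o,d=snap('side','s15.png'); a=cv2.imread('pics/s15.png')[130:310,255:480]; cv2.imwrite('pics/s15z.png',cv2.resize(a,None,fx=3.3,fy=3.3,interpolation=cv2.INTER_CUBIC))
E
```

```text
stud [[0.0001 0.0106 0.044 ]]
wing lower tip [[-0.0132 -0.0137  0.04  ]]
slab top back [[0.0007 0.0462 0.092 ]]
50 [347.70987069 412.44938353] [432.07628586 315.5630756 ]
60 [357.02132145 418.54002364] [422.58527374 308.94965976]
70 [367.24392298 423.0108936 ] [412.00843302 304.04601913]
75 [372.60535639 424.6003925 ] [406.41702403 302.29082506]
drive top [np.float64(0.1166), np.float64(0.1058)]
drive top [np.float64(0.1058), np.float64(0.0937)]
drive top [np.float64(0.0937), np.float64(0.0816)]
drive top [np.float64(0.0813), np.float64(0.0703)]
```

View pics/s15z.png

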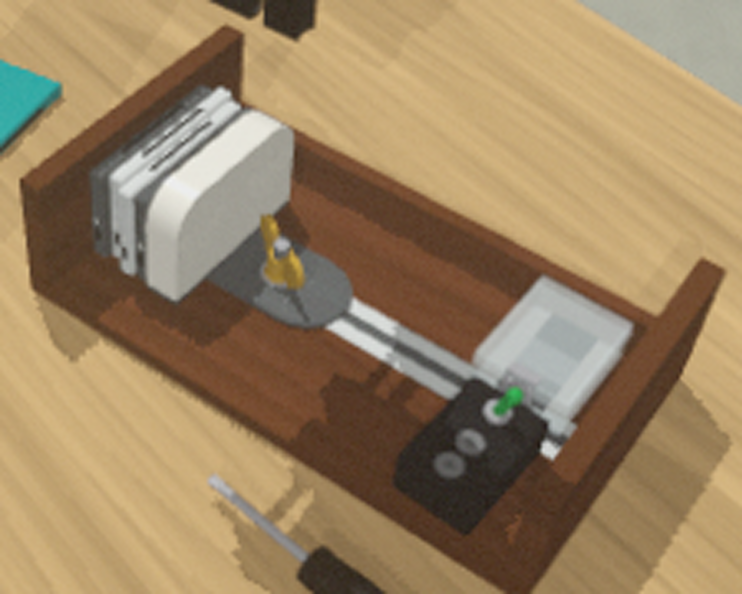

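The drives stand upright and tight against the slab. The wing tip at (358,417) matches the 60° prediction, the case, switch and screwdriver look untouched, and the gripper is clear. Handing in.

```bash
python3 -c "
from plant import env
print(env.get_obs()['force']); print(env.close_job())"
```

```text
[-0.02863276  0.8925806  -0.66164381]
the job is handed in; nothing more can be done
None
```

I pushed the bookend up to its stop with the closed fingertips, then screwed the wing nut down in three one-wing strokes. I handed the job in at about 15 s of the 72 s allowed; `env.close_job()` gives no verdict, so what follows is from my own measurements.

- **Bookend:** it stopped moving at 29 N of push. The slab's back face measured y ≈ 46 mm in the cubby frame, where snug is 46 mm.
- **Drives:** all four look upright in the wrist and side pictures. Their tops measured at about 12 mm spacing, from y ≈ 70 to 117 mm. I only touched the bookend and the nut.
- **Wing nut:** it would not turn further under about 12 N on the wing, when 1 to 2 N normally turns it. The last picture shows a wing at about 60°, which is the fully-down angle.
- **Other objects:** the storage case, toggle and screwdriver look unmoved in the side picture. The gripper was about 16 cm above the nut at hand-in.

**Problems along the way:** my first move command was refused because its rows were incomplete, so nothing moved. Under the push the tool tilted about 2°, which I corrected before turning the nut. The first position estimates from the different cameras differed by 2 to 4 mm. No final check failed or disagreed.

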